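# Switch on the hob's second zone with the inner of two concentric knobs

## Task

Switch on the second zone of the portable hob with the small white knob in the middle of its double knob: press it down to free it from its lock, keep it pressed while you turn it clockwise until you feel it come up gently against its stop, and let go there so that it springs up again and locks. The dark outer ring around it is already set and must stay as it is; do not force the knob against its stop, and leave the pan, the mug and the pepper grinder standing where they are.

Things in the scene. Friction and masses are not known exactly. Their poses are not given: they have to be found in the camera images.
- hob_panel (a point): The fixed portable hob, a steel box 290 mm deep, 250 wide, 55 high, with a black cooking plate at the back and a grey control panel in front. Point on the double knob's vertical axis in the panel's top face; x points to the cooking plate (its middle 136 mm away), z up.
- knob_grip (a point): White inner knob, a bar grip 30 mm long (along x), 13 wide (along y: take it across this), 28 tall, sides upright, on a round skirt of 34 mm diameter, 4 mm thick. Point on its axis 12 mm below the bar's top, 16 mm above the skirt; 43 mm over the panel and 27 mm over the outer ring when up. Turns and goes down with the knob; x points to the end with the red line, z up.
- inner_press (a joint): How far the inner knob is pressed down (m): 0 up, 0.007 with its skirt on the outer ring. Spring: about 3 N to start, 1 N more per mm. Free to turn from 3.5 mm down; 4.5 to 6 mm is a good depth; further, the skirt rubs on the ring and drags it. Let go at the stop or up to 0.07 rad before it, it springs back to 0 and is locked; let go in between, it stays about 3 mm down.
- inner_knob (a joint): Turn of the inner knob relative to the outer ring (rad), growing clockwise from above; 0 = off, the start. Up at off, a lock lets it turn only 0.07 rad. Pressed, it turns easily (about 0.02 to 0.05 N m) to a hidden springy stop that differs from hob to hob, at 0.75 to 1.45 rad; the stop pushes back with about 0.06 N m for each 0.01 rad that it is pushed.
- outer_ring (a joint): Turn of the dark ribbed outer ring (60 mm diameter, 16 tall, white mark on top) relative to the hob (rad), growing clockwise; 0 with its mark towards the cooking plate. It carries the inner knob, its lock and stop; friction holds it against 0.3 N m, and more than that, from touching it or forcing the inner knob against lock or stop, turns it. It must stay as found.
- ring_mark (a point): The white mark on the outer ring: point on its top face, 28 mm from the axis; it turns with the ring.
- grinder_mid (a point): The pepper grinder (steel head, glass foot), 54 mm diameter, 136 mm tall, loose, to the left of the hob; point on its axis half-way up. Leave it.
- mug_mid (a point): The mug, white outside, 86 mm across and 96 mm tall, loose, to the right of the hob; point on its axis half-way up. Leave it.
- pan: The steel saucepan, about 156 mm across and 70 mm tall, loose, on the cooking plate; origin at the middle of its underside. Leave it.

How it is judged (in metres and radians):
On the way, in this order (a step that is already met when the one before it is completed fails the run):
1. the inner knob is pressed free of its lock while still at off (value of joint inner_press above 0.0026 m and value of joint inner_knob below 0.25 rad), for 0.1 s.
2. the inner knob, still down, is turned clockwise (value of joint inner_press above 0.0025 m and value of joint inner_knob above 0.5 rad), for 0.1 s.
At the end, for the whole second after the job is handed in: The inner knob is up (pressed less than 1.2 mm) and turned more than 0.6 rad, that is, locked at its stop; the outer ring's mark is within 2 mm (0.07 rad) of where it was; mug, pepper grinder and pan are within 15 mm of where they were (value of joint inner_press below 0.0012 m and value of joint inner_knob above 0.6 rad and distance of ring_mark from where it was at the start of the episode below 0.002 m and distance of each of mug_mid, grinder_mid, pan from where it was at the start of the episode below 0.015 m); the robot touches nothing.
It fails at once if the outer ring is turned (its mark moves more than 2.5 mm, 0.09 rad) (distance of ring_mark from where it was at the start of the episode above 0.0025 m).
It fails at once if the mug, the pepper grinder or the pan is pushed more than 20 mm or tipped (distance of any of mug_mid, grinder_mid, pan from where it was at the start of the episode above 0.02 m or angle between any of mug_mid, grinder_mid's own z axis and vertical above 0.4 rad).
It also fails if it takes over 64 s, if anything falls off the work surface, if the arm or the gripper's body presses on something with over 40 N, if the wrist force passes 120 N, or if a joint passes its speed limit or range.

## Robot

A 6-joint arm with a two-finger parallel gripper is mounted at the origin on a cart in front of the work surface, level with it; the furniture and walls round the work are solid. World frame = base frame: x ahead of the robot, y to its left, z up, the work surface at z = 0. Lengths are in m, angles in degrees, forces in N, time in s.
With the tool pointing down it reaches from about 0.325 to 0.9 m from the base axis. Payload 6.1 kg.
Tool frame: the origin (TCP) lies between the finger pads; the fingertips stand ctrl.finger_overhang ahead of it and the grasp point (between the pads) lies 6 mm ahead of it (ctrl.finger_overhang is the distance from the TCP to the fingertips, in m); y points along the fingers, x is the direction in which the jaws open and shut, and the axes are right-handed (so a half turn about y gives the same grasp; the last joint's range is limited). The gripper opens to 85 mm and grips with 20 to 120 N. Pads are 22 mm wide; open, the fingers measure 114 mm over their backs; the gripper's body (76 mm by 85 mm) begins 54 mm behind the grasp point. The pads swing forward as they close: fully open they stand 13 mm farther back than shut.
Start: joints at [56.774, 12.628, 87.462, -0, 79.91, -7.225], TCP at [0.274, 0.562, 0.23] pointing down, gripper open.
Joint ranges: [-170.65, 170.65], [-52.31, 119.04], [5.05, 147.46], [-71.25, 251.25], [11.57, 151.72], [-153.62, 153.62]. Speed limits (degrees/s): [147.25, 147.25, 172.46, 180, 180, 180].

## Interface

Orientations are given as a 3x3 rotation matrix whose columns are the frame's x, y, z axes.
In Python, from plant import status, optics, ticket, models, ctrl gives the robot as it stands.
- The arm moves only by the tool apply_moves, never from a script. Its argument "deltas" is a list of rows, each an object with "delta_rot": the turn, a rotation vector about the world's x, y, z in rad, a list of three; "linear": the shift along the world's x, y, z in mm, a list of three; "fingers": the opening in per cent of the stroke, from 0 (shut) to 100 (fully open). In form: [{"delta_rot": [ax, ay, az], "linear": [dx, dy, dz], "fingers": fingers}, ...]. A call has exactly 8 rows; each row shifts and turns the commanded pose from where the row before left it; what a row does not reach is not made up. A row lasts 1/12 s, in which the tool goes at most 41.7 mm and 7.16 degrees, less where a joint would pass 70% of its speed; a pose out of reach is approached as far as the arm can. A call is refused whole if a number of a shift passes 41.7 or a number of a turn 0.125, either way. A call with a gripper value outside its range is refused whole. The fingers move at their own pace and stop on an object; "force" is the grip in N (left out, the last holds). Time passes only in rows, so rows that do not move let the fingers close, or fill a call up. It gives the time, the measured TCP pose, the force and the opening at its end, in the units of the state.
- status.state(): the state, without advancing time (a new reading comes with each control period).
- optics.get_image(name): name is "scene" or "side" or "wrist"; returns (picture, depth): 400x640x3 uint8, red, green, blue; 400x640 float32, m along the optical axis (not along the pixel's ray), 0 where there is no reading.
- optics.camera_params(name): a dict with "camera_matrix" (3x3 intrinsics, pixels), "R" (3x3) and "t" (3): a world point X has camera coordinates R X + t. Camera axes: x right, y down, z forward; pixel columns grow to the right and rows downward; lengths in m; the calibration is good to about 2 mm. A picture is of the moment at which its call begins: read the wrist's pose just before it. camera_params takes no time and is no camera call; for the wrist camera it gives the pose at the moment of the call.
- ticket.finish_job(): hands the job in, once; it reports no verdict.
Trained networks look in the newest picture that a camera, given by its name, has taken for a name from the list of things; names that differ only in an ending like _2 or _b are one class to them, and where a whole thing is asked for, a point or a joint stands for the part that bears it (a point fixed in the world has none). Each returns a list of dicts, best first, with "conf" (0 to 1); they miss things now and then, are a little off and sometimes report something else, mostly with a low value. They report only what shows in the picture. A call takes as long as a camera call.
- models.search_frame(query, camera): "bbox" ([left, top, right, bottom] as shares, 0 to 1, of the picture: columns of its width, rows of its height, round what is visible of it).
- models.landmark_of(query, camera): "point" ([column, row] as shares, 0 to 1, of the picture: columns of its width, rows of its height: a listed point, or the origin of a listed thing).
The state is a dict: "t": time; "q": joint angles; "qvel": joint speeds; "effort": joint torques, N m; "tcp_pos": TCP position; "eef_rot": TCP orientation; "contact_force": force on the tool from outside, world axes, zero at the start; "torque": the same for the moment, N m; "grip_width": opening from 0.0 (shut) to 1.0 (fully open).
Only numpy, scipy, OpenCV 4.12 (cv2) and the standard library are available. Lean on these libraries where they do the work, as an engineer would, in place of code of your own. Each camera call takes 0.05 s, during which the arm holds its last target. There are 200 camera calls.

## Working session

There is one attempt and no reset: what is moved stays moved. The work goes in short steps, Python scripts to look and compute and a tool call to move; the robot and the scene stay as the last step left them, time stands still between calls to the robot, and variables do not carry over. Pictures are saved under pics/ and viewed, about 8 in all and at most 12, crops included, and the job is handed in when it is done.

Besides the shell and the picture viewer there is one more tool, called after "Request:" as name(argument=value, ...) on one line, values as JSON. apply_moves: Moves the arm, as the interface text tells. Its arguments: {"type":"object","properties":{"deltas":{"type":"array"},"force":{"type":"number"}},"required":["deltas"]}

```bash
mkdir -p pics; ls
cat > h.py <<'E'
import numpy as np, cv2
from plant import status, optics, ticket, models, ctrl
def ray(cam,uv,P=None):
    P=P or optics.camera_params(cam); K=np.array(P["camera_matrix"]);R=np.array(P["R"]);t=np.array(P["t"])
    d=R.T@np.linalg.solve(K,[uv[0],uv[1],1.]); return -R.T@t,d
def deproj(cam,uv,z,P=None):
    o,d=ray(cam,uv,P); return o+d*z
def atz(cam,uv,z,P=None):
    o,d=ray(cam,uv,P); return o+d*(z-o[2])/d[2]
E
python3 - <<'E'
from h import *
print(status.state()); print(ctrl.finger_overhang)
for c in ["scene","side"]:
    im,d=optics.get_image(c); cv2.imwrite(f"pics/{c}1.png",im[:,:,::-1])
    for n in ["hob_panel","knob_grip","ring_mark","grinder_mid","mug_mid","pan"]:
        for r in models.landmark_of(n,c)[:1]:
            uv=np.array(r["point"])*[640,400]; i=uv.round().astype(int).clip(0,[639,399])
            z=d[i[1],i[0]]
            print(c,n,round(r["conf"],2),uv.round(1),deproj(c,uv,z).round(4) if z else z)
E
```

```text
pics
{'t': 0.0, 'q': array([ 5.67758473e+01,  1.26736715e+01,  8.75250619e+01, -7.34346492e-04,
        7.99100377e+01, -7.22609201e+00]), 'qvel': array([ 0.1130191 ,  0.00917109,  0.07389672,  0.03469529, -0.05921336,
       -0.00089001]), 'effort': array([-1.60689477e-03, -4.96896350e+01, -3.89394057e+01, -3.87413502e-04,
        1.13061012e-02,  5.29233319e-06]), 'tcp_pos': array([0.27365074, 0.56124263, 0.22892271]), 'eef_rot': array([[ 4.38337725e-01, -1.02961521e-03, -8.98809757e-01],
       [ 8.98808370e-01, -1.59500036e-03,  4.38338876e-01],
       [-1.88492226e-03, -9.99998198e-01,  2.26277941e-04]]), 'contact_force': array([ 0.11696166, -0.19523321,  0.24091025]), 'torque': array([-0.01422831,  0.02108616,  0.06320909]), 'grip_width': 1.0042783036488598}
0.025
scene hob_panel 0.9 [346.4 188.6] [ 0.473  -0.0137  0.0839]
scene knob_grip 0.53 [346.1 182.9] [ 0.4763 -0.0223  0.0984]
scene grinder_mid 0.62 [344.9 248.9] [0.439  0.2029 0.123 ]
scene mug_mid 0.89 [316.4 141.9] [ 0.5958 -0.1667  0.0917]
scene pan 0.75 [294.5 189.3] [0.6225 0.0033 0.0592]
side hob_panel 0.78 [347.5 194.3] [ 0.4776 -0.0096  0.0703]
side knob_grip 0.65 [347.8 184.1] [ 0.4789 -0.0217  0.0963]
side ring_mark 0.61 [339.1 191.9] [ 0.4992 -0.0138  0.0714]
side grinder_mid 0.86 [352.8 263.7] [0.446  0.2028 0.1087]
side mug_mid 0.85 [307.7 137.2] [ 0.6137 -0.2368  0.0194]
side pan 0.56 [288.9 197. ] [0.623  0.0091 0.0606]
```

Run:
```python
import cv2
a=cv2.imread("pics/scene1.png");b=cv2.imread("pics/side1.png")
c=cv2.resize(a[130:260,240:400],None,fx=2.4,fy=2.4,interpolation=2);d=cv2.resize(b[130:260,240:400],None,fx=2.4,fy=2.4,interpolation=2)
import numpy as np
top=cv2.resize(np.hstack([a,b]),(768,240))
cv2.imwrite("pics/m1.png",np.vstack([top,np.hstack([c,d])]))
```

```text
(no output)
```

View pics/m1.png

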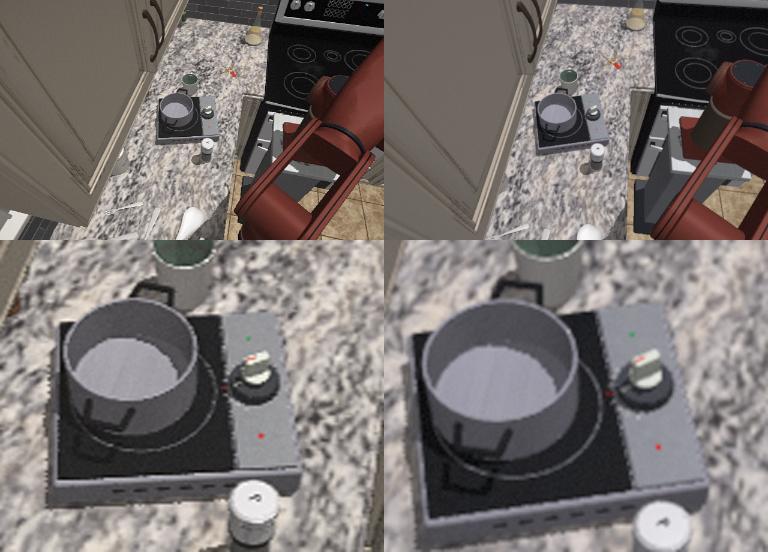

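Request:
apply_moves(deltas=[{"delta_rot": [0,0,0.03],"linear": [12,-36,3],"fingers": 100},{"delta_rot": [0,0,0.03],"linear": [12,-36,3],"fingers": 100},{"delta_rot": [0,0,0.03],"linear": [12,-36,3],"fingers": 100},{"delta_rot": [0,0,0.03],"linear": [12,-36,3],"fingers": 100},{"delta_rot": [0,0,0.03],"linear": [12,-36,3],"fingers": 100},{"delta_rot": [0,0,0.03],"linear": [12,-36,3],"fingers": 100},{"delta_rot": [0,0,0.03],"linear": [12,-36,3],"fingers": 100},{"delta_rot": [0,0,0.03],"linear": [12,-36,3],"fingers": 100}])

```text
t: 1.37
tcp_pos: [0.3702, 0.2721, 0.2544]
eef_rot: [[0.21, 0.001, -0.978], [0.978, 0.0, 0.21], [0.0, -1.0, -0.001]]
contact_force: [0.4, -0.1, 0.1]
grip_width: 1.004
```

Request:
apply_moves(deltas=[{"delta_rot": [0,0,0.03],"linear": [12,-36,3],"fingers": 100},{"delta_rot": [0,0,0.03],"linear": [12,-36,3],"fingers": 100},{"delta_rot": [0,0,0.03],"linear": [12,-36,3],"fingers": 100},{"delta_rot": [0,0,0.03],"linear": [12,-36,3],"fingers": 100},{"delta_rot": [0,0,0.03],"linear": [12,-36,3],"fingers": 100},{"delta_rot": [0,0,0.03],"linear": [12,-36,3],"fingers": 100},{"delta_rot": [0,0,0.03],"linear": [12,-36,3],"fingers": 100},{"delta_rot": [0,0,0],"linear": [0,0,0],"fingers": 100}])

```text
t: 2.03
tcp_pos: [0.4557, 0.016, 0.2759]
eef_rot: [[0.008, 0.002, -1.0], [1.0, -0.003, 0.008], [-0.003, -1.0, -0.002]]
contact_force: [0.1, -0.0, 0.9]
grip_width: 1.003
```

```bash
cat >> h.py <<'E'
def look(tag):
    s=status.state(); P=optics.camera_params("wrist"); im,d=optics.get_image("wrist")
    cv2.imwrite(f"pics/{tag}.png",im[:,:,::-1]); np.save(f"pics/{tag}.npy",d)
    print("t",s["t"],"tcp",s["tcp_pos"].round(4),"yaw",np.degrees(np.arctan2(s["eef_rot"][1,0],s["eef_rot"][0,0])).round(2),"q6",s["q"][5],"F",s["contact_force"].round(2))
    import pickle; pickle.dump(P,open(f"pics/{tag}.pkl","wb"))
    for n,h in [("hob_panel",.055),("knob_grip",.098),("ring_mark",.071)]:
        for r in models.landmark_of(n,"wrist")[:2]:
            uv=np.array(r["point"])*[640,400]; i=uv.round().astype(int).clip(0,[639,399]); z=d[i[1],i[0]]
            print(n,round(r["conf"],2),uv.round(1),"depth",deproj("wrist",uv,z,P).round(4),"atz",atz("wrist",uv,h,P).round(4))
    return im,d,P
E
python3 -c "
from h import *
im,d,P=look('w1'); print(-np.array(P['R']).T@P['t'])"
```

```text
t 2.0333 tcp [0.4557 0.016  0.2759] yaw 89.52 q6 -97.30290007385705 F [ 0.08 -0.01  0.89]
hob_panel 0.73 [287.3 186.9] depth [ 0.472  -0.026   0.0813] atz [ 0.4785 -0.0294  0.055 ]
ring_mark 0.6 [298.4 207.9] depth [ 0.5014 -0.0145  0.0717] atz [ 0.5017 -0.0146  0.071 ]
[0.38804049 0.01746725 0.41935099]
```

View pics/w1.png

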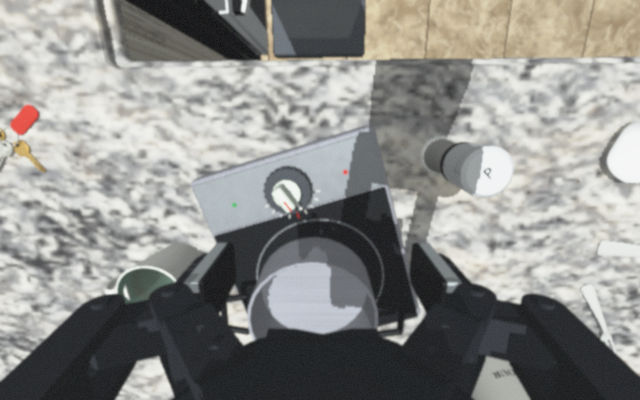

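Request:
apply_moves(deltas=[{"delta_rot": [0,0,0.09],"linear": [11,-11,-19],"fingers": 60},{"delta_rot": [0,0,0.09],"linear": [11,-11,-19],"fingers": 60},{"delta_rot": [0,0,0.09],"linear": [11,-11,-19],"fingers": 60},{"delta_rot": [0,0,0.09],"linear": [11,-11,-19],"fingers": 60},{"delta_rot": [0,0,0],"linear": [0,0,0],"fingers": 60},{"delta_rot": [0,0,0],"linear": [0,0,0],"fingers": 60},{"delta_rot": [0,0,0],"linear": [0,0,0],"fingers": 60},{"delta_rot": [0,0,0],"linear": [0,0,0],"fingers": 60}])

```text
t: 2.9
tcp_pos: [0.4983, -0.0212, 0.2004]
eef_rot: [[-0.349, 0.002, -0.937], [0.937, -0.0, -0.349], [-0.001, -1.0, -0.002]]
contact_force: [-0.1, 0.3, -0.0]
grip_width: 0.604
```

```bash
python3 -c "
from h import *
im,d,P=look('w2'); print(-np.array(P['R']).T@P['t'])
o,_=ray('wrist',(0,0),P)
K=np.array(P['camera_matrix']);X=np.array(P['R'])@[.4755,-.028,.1]+P['t'];u=(K@X/X[2])[:2];print(u,K[0,0])
u=u.astype(int);x0,y0=max(u[0]-50,0),max(u[1]-40,0)
cv2.imwrite('pics/w2c.png',cv2.resize(im[y0:y0+80,x0:x0+100,::-1],(800,600),interpolation=cv2.INTER_CUBIC)); print(x0,y0)
D=d[y0:y0+80,x0:x0+100]
v,uu=np.nonzero((D>0)); 
W=np.array([deproj('wrist',(a+x0,b+y0),D[b,a],P) for b,a in zip(v,uu)])
near=np.hypot(W[:,0]-.4755,W[:,1]+.028)<.03
top=near&(W[:,2]>.103)
print('topN',top.sum(),W[top].mean(0).round(4),np.percentile(W[top][:,2],[5,50,95]).round(4))
C=np.cov(W[top][:,:2].T);w,V=np.linalg.eigh(C);print('dir',np.degrees(np.arctan2(V[1,1],V[0,1]))%180,np.sqrt(w*12))
ring=near&(abs(W[:,2]-.071)<.005);print('ring',ring.sum(),cv2.minEnclosingCircle(W[ring][:,:2].astype(np.float32)))
far=(np.hypot(W[:,0]-.4755,W[:,1]+.028)>.04)&(W[:,2]<.065)&(W[:,2]>.045);print('panel z',np.median(W[far][:,2]))
"
```

```text
t 2.9 tcp [ 0.4983 -0.0212  0.2004] yaw 110.41 q6 -121.92774332174075 F [-0.13  0.31 -0.02]
hob_panel 0.73 [320.6 165.2] depth [ 0.4734 -0.0321  0.1087] atz [ 0.4822 -0.0292  0.055 ]
knob_grip 0.91 [319.1 175.4] depth [ 0.4816 -0.0303  0.1092] atz [ 0.4838 -0.0296  0.098 ]
knob_grip 0.16 [124.8 218.8] depth [ 0.6324 -0.2246  0.012 ] atz [ 0.5813 -0.178   0.098 ]
ring_mark 0.81 [330.  194.3] depth [ 0.5029 -0.0117  0.0712] atz [ 0.5029 -0.0117  0.071 ]
[ 0.43498743 -0.04455615  0.34388654]
[324.31353964 167.42049959] 293.6966535221393
274 127
topN 560 [ 0.4797 -0.0281  0.1092] [0.1068 0.1094 0.1107]
dir 35.946224626903955 [0.01267773 0.02921841]
ring 1641 ((0.4768519997596741, -0.027879053726792336), 0.029786579310894012)
panel z 0.05465887017437143
```

View pics/w2c.png

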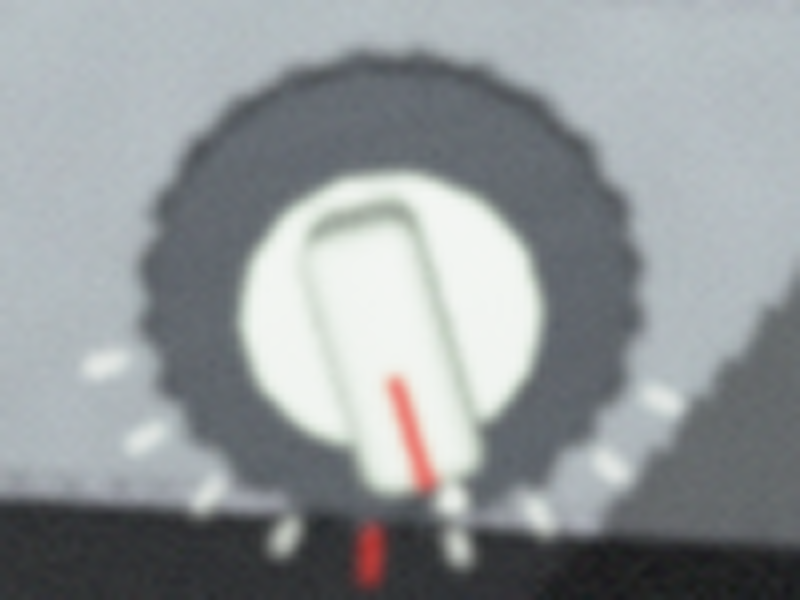

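Request:
apply_moves(deltas=[{"delta_rot": [0,0,0.09],"linear": [-6.2,-2.3,-20],"fingers": 42},{"delta_rot": [0,0,0.09],"linear": [-6.2,-2.3,-20],"fingers": 42},{"delta_rot": [0,0,0.09],"linear": [-6.2,-2.3,-20],"fingers": 42},{"delta_rot": [0,0,0],"linear": [0,0,0],"fingers": 42},{"delta_rot": [0,0,0],"linear": [0,0,0],"fingers": 42},{"delta_rot": [0,0,0],"linear": [0,0,0],"fingers": 42},{"delta_rot": [0,0,0],"linear": [0,0,0],"fingers": 42},{"delta_rot": [0,0,0],"linear": [0,0,0],"fingers": 42}])

```text
t: 3.77
tcp_pos: [0.4807, -0.0293, 0.1406]
eef_rot: [[-0.585, 0.003, -0.811], [0.811, -0.001, -0.585], [-0.002, -1.0, -0.002]]
contact_force: [-0.9, 0.2, -0.6]
grip_width: 0.421
```

```bash
python3 -c "
from h import *
im,d,P=look('w3')
K=np.array(P['camera_matrix']);X=np.array(P['R'])@[.4797,-.0281,.11]+P['t'];u=(K@X/X[2])[:2];print(u)
vu=np.argwhere(d>0); W=np.array([deproj('wrist',(b,a),d[a,b],P) for a,b in vu])
r=np.hypot(W[:,0]-.4797,W[:,1]+.0281)
for lo in (.100,.105,.107):
  top=(r<.018)&(W[:,2]>lo)&(W[:,2]<.114)
  C=np.cov(W[top][:,:2].T);w,V=np.linalg.eigh(C);print(top.sum(),W[top].mean(0).round(4),np.percentile(W[top][:,2],[50,95]).round(4),'dir',np.degrees(np.arctan2(V[1,1],V[0,1]))%180,np.sqrt(w*12))
cv2.imwrite('pics/w3c.png',cv2.resize(im[100:400,160:480,::-1],(640,600),interpolation=cv2.INTER_CUBIC))
s=status.state(); print(s['eef_rot'].round(4), s['torque'].round(3))
"
```

```text
t 3.7667 tcp [ 0.4807 -0.0293  0.1406] yaw 125.82 q6 -138.7018000036839 F [-0.91  0.23 -0.57]
hob_panel 0.91 [324. 200.] depth [ 0.4689 -0.037   0.1038] atz [ 0.4805 -0.0284  0.055 ]
knob_grip 0.79 [323.1 219.4] depth [ 0.4782 -0.031   0.1095] atz [ 0.4816 -0.0285  0.098 ]
ring_mark 0.71 [322.6 240.2] depth [ 0.49   -0.0228  0.1093] atz [ 0.504  -0.0127  0.071 ]
[325.34714028 224.01550874]
928 [ 0.4789 -0.0288  0.1089] [0.1093 0.1105] dir 36.8306748502292 [0.01278337 0.02996699]
886 [ 0.4794 -0.0285  0.1092] [0.1094 0.1106] dir 37.10214641923011 [0.01279088 0.02910199]
835 [ 0.4797 -0.0282  0.1093] [0.1094 0.1106] dir 36.439162518698964 [0.01245569 0.02851174]
[[-5.859e-01  9.000e-04 -8.104e-01]
 [ 8.104e-01 -2.000e-04 -5.859e-01]
 [-7.000e-04 -1.000e+00 -6.000e-04]] [0.014 0.017 0.041]
```

View pics/w3c.png

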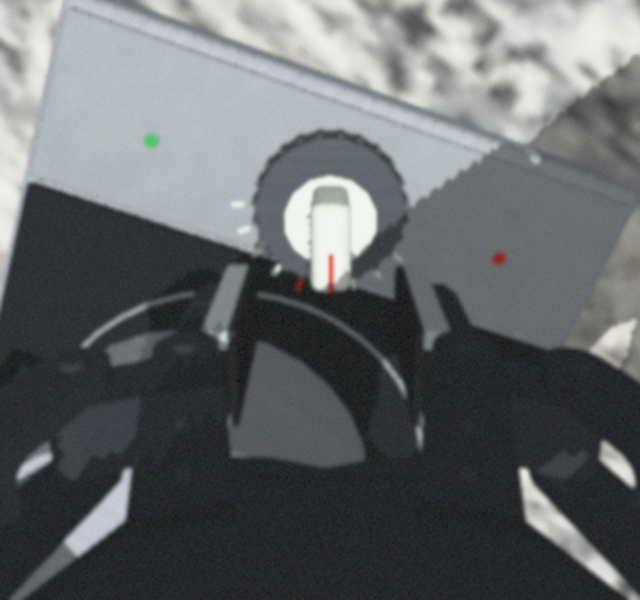

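Request:
apply_moves(deltas=[{"delta_rot": [0,0,0.01],"linear": [-1,1,-8],"fingers": 42},{"delta_rot": [0,0,0],"linear": [0,0,-8],"fingers": 42},{"delta_rot": [0,0,0],"linear": [0,0,-7],"fingers": 42},{"delta_rot": [0,0,0],"linear": [0,0,-5.5],"fingers": 42},{"delta_rot": [0,0,0],"linear": [0,0,0],"fingers": 42},{"delta_rot": [0,0,0],"linear": [0,0,0],"fingers": 42},{"delta_rot": [0,0,0],"linear": [0,0,0],"fingers": 42},{"delta_rot": [0,0,0],"linear": [0,0,0],"fingers": 42}], force=30)

```text
t: 4.63
tcp_pos: [0.4787, -0.0283, 0.1108]
eef_rot: [[-0.594, 0.001, -0.804], [0.804, -0.0, -0.594], [-0.001, -1.0, -0.0]]
contact_force: [-0.8, 0.2, 0.2]
grip_width: 0.419
```

Request:
apply_moves(deltas=[{"delta_rot": [0,0,0],"linear": [0.5,0,0.5],"fingers": 30},{"delta_rot": [0,0,0],"linear": [0,0,0],"fingers": 20},{"delta_rot": [0,0,0],"linear": [0,0,0],"fingers": 12},{"delta_rot": [0,0,0],"linear": [0,0,0],"fingers": 6},{"delta_rot": [0,0,0],"linear": [0,0,0],"fingers": 0},{"delta_rot": [0,0,0],"linear": [0,0,0],"fingers": 0},{"delta_rot": [0,0,0],"linear": [0,0,0],"fingers": 0},{"delta_rot": [0,0,0],"linear": [0,0,0],"fingers": 0}], force=30)

```text
t: 5.3
tcp_pos: [0.4789, -0.0282, 0.111]
eef_rot: [[-0.594, -0.0, -0.804], [0.804, -0.0, -0.594], [-0.0, -1.0, 0.0]]
contact_force: [0.5, -0.4, 0.3]
grip_width: 0.002
```

```bash
cat > st.py <<'E'
from h import *
s=status.state()
print(s["t"],s["tcp_pos"].round(4),"yaw",np.degrees(np.arctan2(s["eef_rot"][1,0],s["eef_rot"][0,0])).round(2),"F",s["contact_force"].round(2),"T",s["torque"].round(3),"g",round(s["grip_width"],3),"e6",s["effort"][5].round(3))
E
python3 st.py
```

```text
5.3 [ 0.4789 -0.0282  0.111 ] yaw 126.45 F [ 0.54 -0.43  0.35] T [ 0.069 -0.021 -0.002] g 0.002 e6 -0.0
```

```bash
python3 -c "
from h import *
im,d,P=look('w4')
c=cv2.resize(im[100:400,160:480,::-1],(384,360),interpolation=cv2.INTER_CUBIC)
im2,d2=optics.get_image('side'); e=cv2.resize(im2[150:230,300:400,::-1],(450,360),interpolation=cv2.INTER_CUBIC)
cv2.imwrite('pics/w4c.png',np.hstack([c,e][:2])[:, :800])
s=status.state();print(s['q'].round(2),ctrl.finger_overhang)
"
```

```text
t 5.3 tcp [ 0.4789 -0.0282  0.111 ] yaw 126.45 q6 -139.24906238980623 F [ 0.54 -0.43  0.35]
hob_panel 0.67 [322.7 214.5] depth [ 0.4681 -0.0362  0.1002] atz [ 0.4807 -0.0268  0.055 ]
knob_grip 0.86 [320.9 241.9] depth [ 0.4716 -0.0347  0.1284] atz [ 0.4828 -0.0266  0.098 ]
[ -12.8    -0.34  115.04   -0.     65.3  -139.25] 0.025
```

View pics/w4c.png

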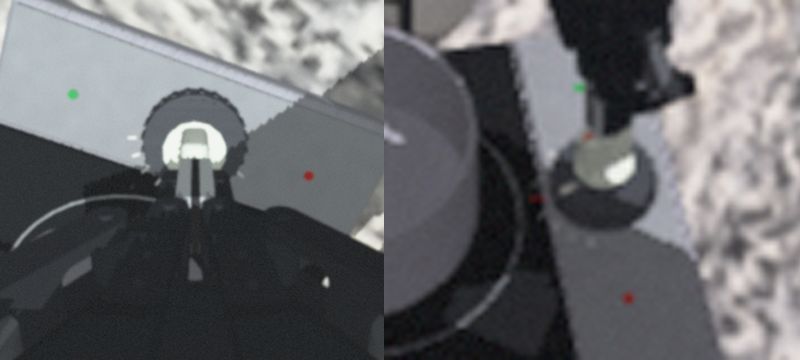

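```bash
python3 -c "
from h import *
import pickle
P=pickle.load(open('pics/w4.pkl','rb'));d=np.load('pics/w4.npy')
for v in range(206,300,4):
  print(v,[tuple((deproj('wrist',(u,v),d[v,u],P)*1000).round().astype(int)) for u in (311,316,322,328,333)])
"
```

```text
206 [(np.int64(473), np.int64(-42), np.int64(82)), (np.int64(471), np.int64(-39), np.int64(81)), (np.int64(469), np.int64(-36), np.int64(82)), (np.int64(467), np.int64(-33), np.int64(82)), (np.int64(465), np.int64(-31), np.int64(82))]
210 [(np.int64(475), np.int64(-40), np.int64(81)), (np.int64(470), np.int64(-39), np.int64(92)), (np.int64(468), np.int64(-37), np.int64(93)), (np.int64(467), np.int64(-33), np.int64(91)), (np.int64(467), np.int64(-29), np.int64(83))]
214 [(np.int64(474), np.int64(-40), np.int64(91)), (np.int64(471), np.int64(-39), np.int64(98)), (np.int64(469), np.int64(-36), np.int64(98)), (np.int64(467), np.int64(-34), np.int64(98)), (np.int64(469), np.int64(-27), np.int64(82))]
218 [(np.int64(474), np.int64(-40), np.int64(101)), (np.int64(470), np.int64(-39), np.int64(106)), (np.int64(468), np.int64(-37), np.int64(107)), (np.int64(467), np.int64(-34), np.int64(105)), (np.int64(466), np.int64(-30), np.int64(100))]
222 [(np.int64(473), np.int64(-40), np.int64(107)), (np.int64(471), np.int64(-38), np.int64(109)), (np.int64(469), np.int64(-36), np.int64(110)), (np.int64
[... 3944 characters left out ...]
, np.int64(-38), np.int64(168)), (np.int64(477), np.int64(-33), np.int64(160)), (np.int64(480), np.int64(-27), np.int64(150)), (np.int64(425), np.int64(-68), np.int64(255)), (np.int64(468), np.int64(-32), np.int64(168))]
294 [(np.int64(472), np.int64(-38), np.int64(171)), (np.int64(478), np.int64(-32), np.int64(159)), (np.int64(482), np.int64(-26), np.int64(150)), (np.int64(476), np.int64(-28), np.int64(159)), (np.int64(468), np.int64(-32), np.int64(171))]
298 [(np.int64(472), np.int64(-38), np.int64(175)), (np.int64(479), np.int64(-31), np.int64(160)), (np.int64(483), np.int64(-25), np.int64(150)), (np.int64(477), np.int64(-27), np.int64(158)), (np.int64(468), np.int64(-32), np.int64(173))]
```

Request:
apply_moves(deltas=[{"delta_rot": [0,0,0],"linear": [0,0,0],"fingers": 42},{"delta_rot": [0,0,0],"linear": [0,0,0],"fingers": 42},{"delta_rot": [0,0,0],"linear": [0,0,0],"fingers": 42},{"delta_rot": [0,0,0],"linear": [0,0,0],"fingers": 42},{"delta_rot": [0,0,0],"linear": [0,0,-4],"fingers": 42},{"delta_rot": [0,0,0],"linear": [0,0,-4],"fingers": 42},{"delta_rot": [0,0,0],"linear": [0,0,-4],"fingers": 42},{"delta_rot": [0,0,0],"linear": [0,0,-4],"fingers": 42}])

```text
t: 6.22
tcp_pos: [0.4786, -0.0281, 0.0943]
eef_rot: [[-0.594, -0.001, -0.804], [0.804, 0.0, -0.594], [0.0, -1.0, 0.0]]
contact_force: [0.9, -0.4, 0.3]
grip_width: 0.424
```

```bash
python3 -c "
from h import *
im,d,P=look('w5')
c=cv2.resize(im[180:360,220:420,::-1],(666,600),interpolation=cv2.INTER_CUBIC)
cv2.imwrite('pics/w5c.png',c)
vu=np.argwhere(d>0); W=np.array([deproj('wrist',(b,a),d[a,b],P) for a,b in vu]); s=status.state()
L=(W-s['tcp_pos'])@s['eef_rot']  # tool coords
q=(abs(L[:,0])<.035)&(abs(L[:,0])>.012)&(abs(abs(L[:,2])-.0)<.014)&(L[:,1]<.02)
print('finger y(max=lowest) by side',[np.percentile(L[q&(np.sign(L[:,0])==k)][:,1],[50,95,99,100]).round(4) for k in (-1,1)])
"
```

```text
t 6.2167 tcp [ 0.4786 -0.0281  0.0943] yaw 126.45 q6 -139.24847590590363 F [ 0.9  -0.42  0.28]
hob_panel 0.65 [321.  221.3] depth [ 0.4687 -0.0366  0.0931] atz [ 0.4803 -0.0283  0.055 ]
knob_grip 0.62 [317.8 252.4] depth [ 0.4773 -0.0321  0.1098] atz [ 0.4821 -0.0288  0.098 ]
ring_mark 0.91 [318.2 270.9] depth [ 0.485  -0.0262  0.1103] atz [ 0.5035 -0.0133  0.071 ]
finger y(max=lowest) by side [array([-0.0455,  0.0126,  0.0138,  0.0169]), array([-0.0465, -0.0052,  0.0136,  0.0151])]
```

View pics/w5c.png

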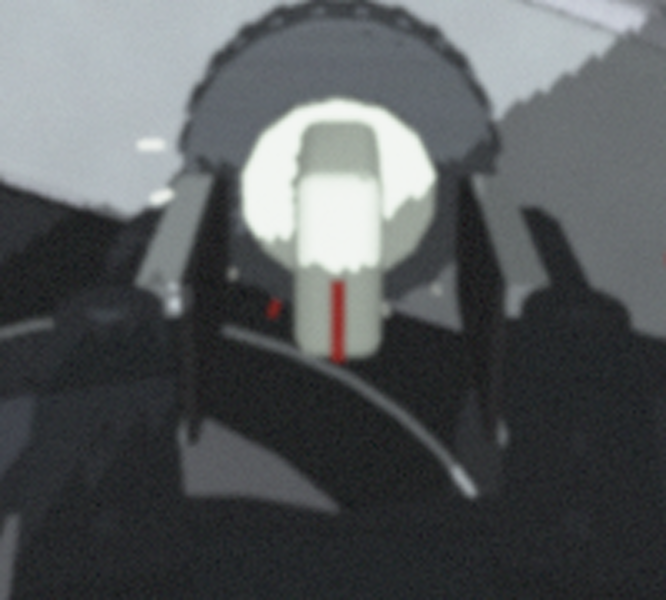

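```bash
python3 -c "
from h import *
import pickle
P=pickle.load(open('pics/w5.pkl','rb'));d=np.load('pics/w5.npy');s=status.state()
for x,X in ((190,'L'),(497,'R')):
  for v in range(226,262,3):
    uL=220+(x+(( -1 if X=='L' else 1)*(v-230)*1.2/.3*.4))*.3
    for u in (int(uL),):
      w=deproj('wrist',(u,v),d[v,u],P); print(X,u,v,w.round(4),'tool',((w-s['tcp_pos'])@s['eef_rot']).round(4))
"
```

```text
L 278 226 [ 0.4938 -0.0509  0.0702] tool [-0.0273  0.0245  0.0014]
L 277 229 [ 0.4953 -0.0504  0.0713] tool [-0.0278  0.0234 -0.0001]
L 276 232 [ 0.4979 -0.0496  0.0698] tool [-0.0287  0.0249 -0.0027]
L 274 235 [ 0.4852 -0.0533  0.1034] tool [-0.0241 -0.0087  0.0097]
L 273 238 [ 0.4853 -0.0531  0.1067] tool [-0.024  -0.012   0.0095]
L 271 241 [ 0.4855 -0.0535  0.1102] tool [-0.0244 -0.0155  0.0096]
L 270 244 [ 0.485  -0.0535  0.1144] tool [-0.0241 -0.0197  0.0099]
L 268 247 [ 0.4854 -0.0537  0.1173] tool [-0.0245 -0.0226  0.0098]
L 267 250 [ 0.4851 -0.0537  0.1207] tool [-0.0244 -0.026   0.01  ]
L 265 253 [ 0.4899 -0.0529  0.1149] tool [-0.0266 -0.0202  0.0057]
L 264 256 [ 0.4902 -0.0527  0.1173] tool [-0.0266 -0.0226  0.0054]
L 263 259 [ 0.4854 -0.0538  0.1286] tool [-0.0246 -0.0339  0.0099]
R 367 226 [ 0.4615 -0.0071  0.07  ] tool [0.0271 0.0247 0.0013]
R 368 229 [ 0.4626 -0.0055  0.0702] tool [ 0.0278  0.0245 -0.0005]
R 370 232 [0.4671 0.0029 0.0542] tool [ 0.0319  0.0405 -0.0092]
R 371 235 [ 0.4567 -0.0148  0.1036] tool [ 0.0238 -0.0089  0.0098]
R 372 238 [ 0.4564 -0.0155  0.1086] tool [ 0.0235 -0.0139  0.0104]
R 374 241 [ 0.4563 -0.0149  0.1113] tool [ 0.024  -0.0166  0.0101]
R 375 244 [ 0.4566 -0.0146  0.1138] tool [ 0.024  -0.0191  0.0097]
R 377 247 [ 0.4564 -0.0144  0.1171] tool [ 0.0244 -0.0224  0.0098]
R 378 250 [ 0.4564 -0.0145  0.1202] tool [ 0.0242 -0.0255  0.0098]
R 380 253 [ 0.4583 -0.0106  0.1154] tool [ 0.0262 -0.0207  0.006 ]
R 381 256 [ 0.4587 -0.0102  0.1174] tool [ 0.0263 -0.0227  0.0055]
R 383 259 [ 0.4582 -0.0104  0.1211] tool [ 0.0265 -0.0264  0.006 ]
```

Request:
apply_moves(deltas=[{"delta_rot": [0,0,0],"linear": [0.3,0,-5],"fingers": 42},{"delta_rot": [0,0,0],"linear": [0.3,0,-4.5],"fingers": 42},{"delta_rot": [0,0,0],"linear": [0,0,-3],"fingers": 35},{"delta_rot": [0,0,0],"linear": [0,0,0],"fingers": 28},{"delta_rot": [0,0,0],"linear": [0,0,0],"fingers": 22},{"delta_rot": [0,0,0],"linear": [0,0,0],"fingers": 18},{"delta_rot": [0,0,0],"linear": [0,0,0],"fingers": 12},{"delta_rot": [0,0,0],"linear": [0,0,0],"fingers": 5}], force=30)

```text
t: 7.08
tcp_pos: [0.4796, -0.0282, 0.0826]
eef_rot: [[-0.594, 0.0, -0.804], [0.804, -0.0, -0.594], [-0.0, -1.0, -0.0]]
contact_force: [-0.1, -0.0, 0.3]
grip_width: 0.147
```

```bash
python3 st.py
```

```text
7.0833 [ 0.4796 -0.0282  0.0826] yaw 126.45 F [-0.11 -0.    0.26] T [-0.051 -0.005 -0.059] g 0.147 e6 -0.016
```

Request:
apply_moves(deltas=[{"delta_rot": [0,0,0],"linear": [0,0,0],"fingers": 0},{"delta_rot": [0,0,0],"linear": [0,0,0],"fingers": 0},{"delta_rot": [0,0,0],"linear": [0,0,-1.5],"fingers": 0},{"delta_rot": [0,0,0],"linear": [0,0,-1.5],"fingers": 0},{"delta_rot": [0,0,0],"linear": [0,0,-1],"fingers": 0},{"delta_rot": [0,0,0],"linear": [0,0,-1],"fingers": 0},{"delta_rot": [0,0,0],"linear": [0,0,0],"fingers": 0},{"delta_rot": [0,0,0],"linear": [0,0,0],"fingers": 0}], force=40)

```text
t: 7.75
tcp_pos: [0.4797, -0.0282, 0.078]
eef_rot: [[-0.594, 0.0, -0.804], [0.804, -0.0, -0.594], [-0.0, -1.0, -0.0]]
contact_force: [-3.0, 0.2, 7.6]
grip_width: 0.142
```

```bash
python3 st.py
```

```text
7.75 [ 0.4797 -0.0282  0.078 ] yaw 126.45 F [-3.01  0.24  7.58] T [ 0.101  0.492 -0.062] g 0.142 e6 -0.016
```

Request:
apply_moves(deltas=[{"delta_rot": [0,0,0],"linear": [0,0,-0.5],"fingers": 0},{"delta_rot": [0,0,-0.03],"linear": [0,0,0],"fingers": 0},{"delta_rot": [0,0,-0.06],"linear": [0,0,0],"fingers": 0},{"delta_rot": [0,0,-0.06],"linear": [0,0,0],"fingers": 0},{"delta_rot": [0,0,-0.06],"linear": [0,0,0],"fingers": 0},{"delta_rot": [0,0,-0.06],"linear": [0,0,0],"fingers": 0},{"delta_rot": [0,0,-0.03],"linear": [0,0,0],"fingers": 0},{"delta_rot": [0,0,0],"linear": [0,0,0],"fingers": 0}])

```text
t: 8.42
tcp_pos: [0.4797, -0.0282, 0.0776]
eef_rot: [[-0.328, 0.0, -0.945], [0.945, -0.0, -0.328], [-0.0, -1.0, -0.0]]
contact_force: [-3.5, 0.5, 7.4]
grip_width: 0.141
```

```bash
python3 st.py
```

```text
8.4167 [ 0.4797 -0.0282  0.0776] yaw 109.17 F [-3.55  0.49  7.37] T [ 0.122  0.541 -0.013] g 0.141 e6 0.433
```

Request:
apply_moves(deltas=[{"delta_rot": [0,0,-0.04],"linear": [0,0,0],"fingers": 0},{"delta_rot": [0,0,-0.06],"linear": [0,0,0],"fingers": 0},{"delta_rot": [0,0,-0.06],"linear": [0,0,0],"fingers": 0},{"delta_rot": [0,0,-0.06],"linear": [0,0,0],"fingers": 0},{"delta_rot": [0,0,-0.06],"linear": [0,0,0],"fingers": 0},{"delta_rot": [0,0,-0.06],"linear": [0,0,0],"fingers": 0},{"delta_rot": [0,0,-0.03],"linear": [0,0,0],"fingers": 0},{"delta_rot": [0,0,0],"linear": [0,0,0],"fingers": 0}])

```text
t: 9.08
tcp_pos: [0.4797, -0.0283, 0.0776]
eef_rot: [[0.035, 0.0, -0.999], [0.999, -0.0, 0.035], [-0.0, -1.0, -0.0]]
contact_force: [-2.8, 1.2, 7.7]
grip_width: 0.144
```

```bash
python3 st.py
```

```text
9.0833 [ 0.4797 -0.0283  0.0776] yaw 87.97 F [-2.85  1.23  7.74] T [ 0.038  0.595 -0.083] g 0.144 e6 0.433
```

Request:
apply_moves(deltas=[{"delta_rot": [0,0,-0.008],"linear": [0,0,0],"fingers": 0},{"delta_rot": [0,0,-0.008],"linear": [0,0,0],"fingers": 0},{"delta_rot": [0,0,-0.008],"linear": [0,0,0],"fingers": 0},{"delta_rot": [0,0,-0.008],"linear": [0,0,0],"fingers": 0},{"delta_rot": [0,0,-0.008],"linear": [0,0,0],"fingers": 0},{"delta_rot": [0,0,-0.008],"linear": [0,0,0],"fingers": 0},{"delta_rot": [0,0,-0.008],"linear": [0,0,0],"fingers": 0},{"delta_rot": [0,0,0],"linear": [0,0,0],"fingers": 0}])

```text
t: 9.75
tcp_pos: [0.4797, -0.0283, 0.0776]
eef_rot: [[0.09, 0.0, -0.996], [0.996, -0.0, 0.09], [-0.0, -1.0, -0.0]]
contact_force: [-3.3, 0.3, 7.8]
grip_width: 0.148
```

```bash
python3 st.py
```

```text
9.75 [ 0.4797 -0.0283  0.0776] yaw 84.84 F [-3.33  0.35  7.76] T [0.011 0.602 0.033] g 0.148 e6 0.1
```

Request:
apply_moves(deltas=[{"delta_rot": [0,0,-0.008],"linear": [0,0,0],"fingers": 0},{"delta_rot": [0,0,-0.008],"linear": [0,0,0],"fingers": 0},{"delta_rot": [0,0,-0.008],"linear": [0,0,0],"fingers": 0},{"delta_rot": [0,0,-0.008],"linear": [0,0,0],"fingers": 0},{"delta_rot": [0,0,-0.008],"linear": [0,0,0],"fingers": 0},{"delta_rot": [0,0,-0.008],"linear": [0,0,0],"fingers": 0},{"delta_rot": [0,0,0],"linear": [0,0,0],"fingers": 0},{"delta_rot": [0,0,0],"linear": [0,0,0],"fingers": 0}])

```text
t: 10.42
tcp_pos: [0.4797, -0.0283, 0.0776]
eef_rot: [[0.137, 0.0, -0.991], [0.991, -0.0, 0.137], [-0.0, -1.0, -0.0]]
contact_force: [-2.9, 0.6, 7.5]
grip_width: 0.141
```

```bash
python3 st.py
```

```text
10.4167 [ 0.4797 -0.0283  0.0776] yaw 82.11 F [-2.88  0.56  7.51] T [0.072 0.562 0.008] g 0.141 e6 -0.005
```

Request:
apply_moves(deltas=[{"delta_rot": [0,0,-0.008],"linear": [0,0,0],"fingers": 0},{"delta_rot": [0,0,-0.008],"linear": [0,0,0],"fingers": 0},{"delta_rot": [0,0,-0.008],"linear": [0,0,0],"fingers": 0},{"delta_rot": [0,0,-0.008],"linear": [0,0,0],"fingers": 0},{"delta_rot": [0,0,-0.008],"linear": [0,0,0],"fingers": 0},{"delta_rot": [0,0,-0.008],"linear": [0,0,0],"fingers": 0},{"delta_rot": [0,0,0],"linear": [0,0,0],"fingers": 0},{"delta_rot": [0,0,0],"linear": [0,0,0],"fingers": 0}])

```text
t: 11.08
tcp_pos: [0.4798, -0.0283, 0.0776]
eef_rot: [[0.185, 0.0, -0.983], [0.983, -0.0, 0.185], [-0.0, -1.0, -0.0]]
contact_force: [-2.9, 0.7, 8.5]
grip_width: 0.139
```

```bash
python3 st.py
```

```text
11.0833 [ 0.4798 -0.0283  0.0776] yaw 79.36 F [-2.95  0.67  8.45] T [-0.005  0.556 -0.014] g 0.139 e6 -0.005
```

Request:
apply_moves(deltas=[{"delta_rot": [0,0,-0.008],"linear": [0,0,0],"fingers": 0},{"delta_rot": [0,0,-0.008],"linear": [0,0,0],"fingers": 0},{"delta_rot": [0,0,-0.008],"linear": [0,0,0],"fingers": 0},{"delta_rot": [0,0,-0.008],"linear": [0,0,0],"fingers": 0},{"delta_rot": [0,0,-0.008],"linear": [0,0,0],"fingers": 0},{"delta_rot": [0,0,-0.008],"linear": [0,0,0],"fingers": 0},{"delta_rot": [0,0,0],"linear": [0,0,0],"fingers": 0},{"delta_rot": [0,0,0],"linear": [0,0,0],"fingers": 0}])

```text
t: 11.75
tcp_pos: [0.4797, -0.0283, 0.0776]
eef_rot: [[0.232, 0.0, -0.973], [0.973, -0.0, 0.232], [-0.0, -1.0, -0.0]]
contact_force: [-3.1, 0.1, 8.2]
grip_width: 0.141
```

```bash
python3 st.py
```

```text
11.75 [ 0.4797 -0.0283  0.0776] yaw 76.61 F [-3.11  0.05  8.22] T [0.047 0.512 0.03 ] g 0.141 e6 0.002
```

Request:
apply_moves(deltas=[{"delta_rot": [0,0,-0.008],"linear": [0,0,0],"fingers": 0},{"delta_rot": [0,0,-0.008],"linear": [0,0,0],"fingers": 0},{"delta_rot": [0,0,-0.008],"linear": [0,0,0],"fingers": 0},{"delta_rot": [0,0,-0.008],"linear": [0,0,0],"fingers": 0},{"delta_rot": [0,0,-0.008],"linear": [0,0,0],"fingers": 0},{"delta_rot": [0,0,-0.008],"linear": [0,0,0],"fingers": 0},{"delta_rot": [0,0,0],"linear": [0,0,0],"fingers": 0},{"delta_rot": [0,0,0],"linear": [0,0,0],"fingers": 0}])

```text
t: 12.42
tcp_pos: [0.4797, -0.0283, 0.0776]
eef_rot: [[0.278, 0.0, -0.961], [0.961, -0.0, 0.278], [-0.0, -1.0, -0.0]]
contact_force: [-3.4, 0.4, 8.1]
grip_width: 0.144
```

```bash
python3 st.py
```

```text
12.4167 [ 0.4797 -0.0283  0.0776] yaw 73.87 F [-3.38  0.39  8.06] T [0.107 0.57  0.145] g 0.144 e6 0.14
```

Request:
apply_moves(deltas=[{"delta_rot": [0,0,-0.006],"linear": [0,0,0],"fingers": 0},{"delta_rot": [0,0,0],"linear": [0,0,0],"fingers": 0},{"delta_rot": [0,0,0],"linear": [0,0,0],"fingers": 0},{"delta_rot": [0,0,0],"linear": [0,0,0],"fingers": 0},{"delta_rot": [0,0,0],"linear": [0,0,0],"fingers": 0},{"delta_rot": [0,0,0],"linear": [0,0,0],"fingers": 0},{"delta_rot": [0,0,0],"linear": [0,0,0],"fingers": 0},{"delta_rot": [0,0,0],"linear": [0,0,0],"fingers": 0}])

```text
t: 13.08
tcp_pos: [0.4797, -0.0283, 0.0776]
eef_rot: [[0.283, 0.0, -0.959], [0.959, -0.0, 0.283], [-0.0, -1.0, -0.0]]
contact_force: [-3.0, 0.7, 8.1]
grip_width: 0.144
```

```bash
python3 st.py
```

```text
13.0833 [ 0.4797 -0.0283  0.0776] yaw 73.54 F [-3.01  0.68  8.05] T [0.12  0.549 0.145] g 0.144 e6 0.158
```

Request:
apply_moves(deltas=[{"delta_rot": [0,0,0.015],"linear": [0,0,0],"fingers": 0},{"delta_rot": [0,0,0],"linear": [0,0,1.5],"fingers": 0},{"delta_rot": [0,0,0],"linear": [0,0,1.5],"fingers": 0},{"delta_rot": [0,0,0],"linear": [0,0,1],"fingers": 0},{"delta_rot": [0,0,0],"linear": [0,0,0],"fingers": 0},{"delta_rot": [0,0,0],"linear": [0,0,0],"fingers": 0},{"delta_rot": [0,0,0],"linear": [0,0,0],"fingers": 42},{"delta_rot": [0,0,0],"linear": [0,0,0],"fingers": 42}])

```text
t: 13.75
tcp_pos: [0.4794, -0.0281, 0.0806]
eef_rot: [[0.27, -0.0, -0.963], [0.963, 0.0, 0.27], [0.0, -1.0, 0.0]]
contact_force: [-0.6, -0.3, -0.0]
grip_width: 0.415
```

Request:
apply_moves(deltas=[{"delta_rot": [0,0,0],"linear": [0,0,0],"fingers": 42},{"delta_rot": [0,0,0],"linear": [0,0,0],"fingers": 42},{"delta_rot": [0,0,0],"linear": [0,0,8],"fingers": 42},{"delta_rot": [0,0,0],"linear": [0,0,14],"fingers": 42},{"delta_rot": [0,0,0],"linear": [0,0,14],"fingers": 42},{"delta_rot": [0,0,0],"linear": [0,0,14],"fingers": 42},{"delta_rot": [0,0,0],"linear": [0,0,14],"fingers": 42},{"delta_rot": [0,0,0],"linear": [0,0,0],"fingers": 42}])

```text
t: 14.42
tcp_pos: [0.4816, -0.0286, 0.1485]
eef_rot: [[0.269, 0.006, -0.963], [0.963, -0.001, 0.269], [0.0, -1.0, -0.006]]
contact_force: [-0.1, -0.7, 0.9]
grip_width: 0.422
```

```bash
python3 -c "
from h import *
im,d,P=look('w6')
vu=np.argwhere(d>0); W=np.array([deproj('wrist',(b,a),d[a,b],P) for a,b in vu])
r=np.hypot(W[:,0]-.4797,W[:,1]+.0281)
top=(r<.018)&(W[:,2]>.1)&(W[:,2]<.114)
C=np.cov(W[top][:,:2].T);w,V=np.linalg.eigh(C);print(top.sum(),W[top].mean(0).round(4),np.percentile(W[top][:,2],[50,95]).round(4),'dir',np.degrees(np.arctan2(V[1,1],V[0,1])),np.sqrt(w*12))
K=np.array(P['camera_matrix']);X=np.array(P['R'])@[.4797,-.0281,.09]+P['t'];u=(K@X/X[2])[:2].astype(int);print(u)
cv2.imwrite('pics/w6c.png',cv2.resize(im[u[1]-50:u[1]+50,u[0]-60:u[0]+60,::-1],(720,600),interpolation=cv2.INTER_CUBIC))
"
```

```text
t 14.4167 tcp [ 0.4816 -0.0286  0.1485] yaw 74.37 q6 -87.14639472715656 F [-0.1  -0.71  0.86]
hob_panel 0.84 [319.5 197. ] depth [ 0.4667 -0.0256  0.1082] atz [ 0.4815 -0.0303  0.055 ]
knob_grip 0.81 [319.7 214. ] depth [ 0.4771 -0.0284  0.111 ] atz [ 0.4815 -0.0298  0.098 ]
ring_mark 0.7 [348.4 218.6] depth [ 0.5003 -0.0115  0.0717] atz [ 0.5005 -0.0115  0.071 ]
850 [ 0.4789 -0.0273  0.109 ] [0.1094 0.1107] dir 166.20208056011276 [0.01263642 0.03035265]
[321 207]
```

View pics/w6c.png

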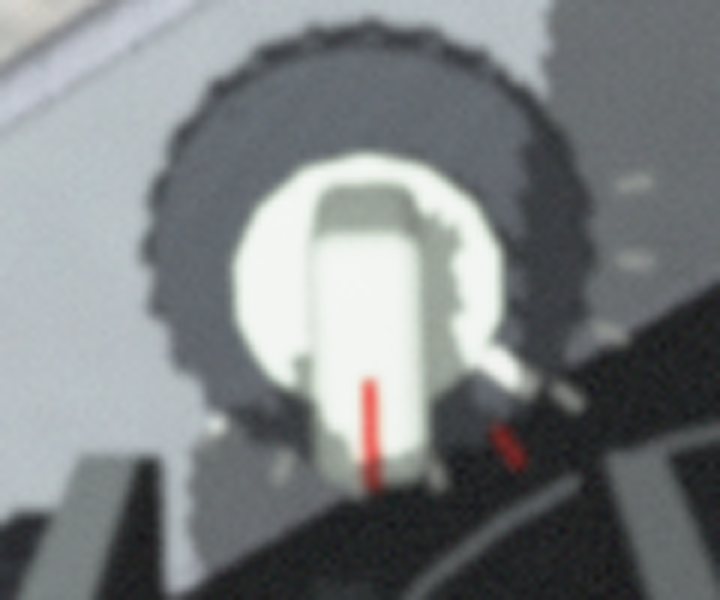

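```bash
cat > mk.py <<'E'
from h import *
import pickle
for t in ('w2','w6'):
    P=pickle.load(open(f'pics/{t}.pkl','rb'));d=np.load(f'pics/{t}.npy');im=cv2.imread(f'pics/{t}.png').astype(int)
    vu=np.argwhere(d>0);W=np.array([deproj('wrist',(b,a),d[a,b],P) for a,b in vu]);B=im[vu[:,0],vu[:,1]]
    rr=(np.hypot(W[:,0]-.4797,W[:,1]+.0281)<.036)&(abs(W[:,2]-.071)<.003)
    (c,R)=cv2.minEnclosingCircle(W[rr][:,:2].astype(np.float32)); c=np.array(c); ang=lambda w:np.degrees(np.arctan2(w[:,1]-c[1],w[:,0]-c[0]))
    r=np.hypot(*(W[:,:2]-c).T); print(t,'centre',c.round(4),round(R,4))
    for nm,z,lo,hi in(('mark',.071,.022,.0305),('tick',.055,.0305,.045)):
        for col in ('white','red'):
            m=(abs(W[:,2]-z)<.006)&(r>lo)&(r<hi)&((B.min(1)>150) if col=='white' else (B[:,2]-B[:,1]>50))
            if nm=='tick' and col=='white': m&=(B.min(1)>195)
            if m.sum()==0: continue
            a=ang(W[m]); wt=B[m].mean(1)
            h,_=np.histogram(a,bins=np.arange(-100,140,4)); print(nm,col,m.sum(),'mean xy',W[m].mean(0).round(4),'ang',a.mean().round(1) if (nm=='mark' or col=='red') else sorted(a.round(0).astype(int)))
E
python3 mk.py
```

```text
w2 centre [ 0.4806 -0.0276] 0.0305
mark white 18 mean xy [ 0.5014 -0.0112  0.0708] ang 38.1
mark red 1 mean xy [ 0.5094 -0.0196  0.069 ] ang 15.6
tick white 77 mean xy [ 0.4994 -0.0232  0.0547] ang [np.int64(-175), np.int64(-55), np.int64(-54), np.int64(-54), np.int64(-54), np.int64(-54), np.int64(-53), np.int64(-53), np.int64(-53), np.int64(-53), np.int64(-52), np.int64(-52), np.int64(-52), np.int64(-52), np.int64(-51), np.int64(-51), np.int64(-51), np.int64(-51), np.int64(-50), np.int64(-37), np.int64(-37), np.int64(-37), np.int64(-36), np.int64(-36), np.int64(-36), np.int64(-36), np.int64(-35), np.int64(-35), np.int64(-35), np.int64(-35), np.int64(-34), np.int64(-34), np.int64(-34), np.int64(-20), np.int64(-20), np.int64(-19), np.int64(-18), np.int64(-18), np.int64(-18), np.int64(-17), np.int64(50), np.int64(50), np.int64(51), np.int64(51), np.int64(52), np.int64(52), np.int64(52), np.int64(66), np.int64(66), np.int64(67), np.int64(67), np.int64(67), np.int64(68), np.int64(68), np.int64(68), np.int64(68), np.int64(69), np.int64(70), np.int64(70), np.int64(70), np.int64(71), np.int64(83), np.int64(83), np.int64(83), np.int64(84), np.int64(85), np.int64(85), np.int64(85), np.int64(85), np.int64(86), np.int64(86), np.int64(86), np.int64(86), np.int64(87), np.int64(88), np.int64(88), np.int64(88)]
tick red 21 mean xy [ 0.5169 -0.0169  0.0547] ang 16.4
w6 centre [ 0.4806 -0.0277] 0.0306
mark white 27 mean xy [ 0.4995 -0.0156  0.0707] ang 30.4
tick white 5 mean xy [ 0.4527 -0.0393  0.0504] ang [np.int64(-156), np.int64(-154), np.int64(-54), np.int64(175), np.int64(177)]
tick red 13 mean xy [ 0.5174 -0.017   0.0549] ang 16.2
```

```bash
cat > mk2.py <<'E'
from h import *
import pickle,sys
C=np.array([.4801,-.0279])
for t in sys.argv[1:]:
    P=pickle.load(open(f'pics/{t}.pkl','rb'));im=cv2.cvtColor(cv2.imread(f'pics/{t}.png'),cv2.COLOR_BGR2GRAY).astype(np.float32)
    K=np.array(P['camera_matrix']);R=np.array(P['R']);T=np.array(P['t'])
    print(t,'cols=angle 10..60 step 3')
    for r in (.020,.022,.024,.026,.028,.0295):
        a=np.radians(np.arange(10,61,3)); X=np.stack([C[0]+r*np.cos(a),C[1]+r*np.sin(a),0*a+.071])
        U=K@(R@X+T[:,None]);U=U/U[2]
        print(r,cv2.remap(im,U[0].astype(np.float32)[None],U[1].astype(np.float32)[None],1)[0].astype(int))
E
python3 mk2.py w1 w2 w3 w5 w6
```

```text
w1 cols=angle 10..60 step 3
0.02 [236 239 237 226 200 167 136 127 134 133 118 106  96  99  98 100  96]
0.022 [217 226 221 203 172 130 104 115 132 132 113  90  80  85  93  97 101]
0.024 [165 170 159 137 105  82  87 118 149 151 127  96  89  93  98 102 102]
0.026 [115 110 103  92  82  79 102 150 197 202 163 114  99  99 100 101 101]
0.028 [ 86  85  86  86  86  83  98 142 188 190 150 106  96  97 100  98  97]
0.0295 [ 70  71  73  78  84  82  82 104 125 130 112 103  98 107 118 116 111]
w2 cols=angle 10..60 step 3
0.02 [201 228 238 240 237 215 173 179 220 238 240 237 226 198 152 129 126]
0.022 [156 203 229 237 237 220 177 170 215 233 235 230 211 168 122 103 101]
0.024 [115 152 191 209 211 196 160 142 182 205 191 174 151 119 104 100 100]
0.026 [101 105 113 122 119 109 101 136 199 218 162 109 102 101 101 101 100]
0.028 [ 85  91  92  86  81  81  92 131 192 210 152 108 107 113 120 111 101]
0.0295 [ 62  81  90  68  58  59  73  97 141 163 138 126 132 144 159 138 120]
w3 cols=angle 10..60 step 3
0.02 [212 182 202 227 238 241 242 234 184 156 209 240 242 240 236 222 184]
0.022 [112 111 155 212 236 24
[... 619 characters left out ...]
63  78 132 152 160 161 149  95  86 148 158 159 151 134  87  61]
0.028 [ 55  62  61 107 148 155 159 152 100  88 151 159 157 150 131  93  69]
0.0295 [ 48  61  43  81 144 154 160 154 102  89 151 159 155 144 133 113  93]
w6 cols=angle 10..60 step 3
0.02 [143 134 132 130 125 142 186 224 238 230 192 143 121 116 103  86  71]
0.022 [ 78  70  68  68  78  97 128 197 238 238 193 118 100  92  76  59  65]
0.024 [ 61  63  61  69  89 101 113 182 237 228 150  77  67  62  61  62  64]
0.026 [ 60  62  62  66  79  93 101 147 197 170 107  65  63  62  61  61  60]
0.028 [ 53  58  61  61  67  77  74  87 126 122  86  60  60  68  71  70  63]
0.0295 [ 38  47  53  52  57  46  50  56  64  62  71  59  65  91 100  94  84]
```

```bash
python3 -c "
from h import *
print(ticket.finish_job())"
```

```text
the job is handed in; nothing more can be done
None
```

The second zone's knob is switched on and locked at its stop. I handed the job in at about 14.5 s of robot time, and the hand-in gives no verdict.

**What I did:** I gripped the white bar across its width and pressed it down about 5 mm, which took about 8 N. I then turned it clockwise until I felt the stop at about 0.9 rad, where the torque rose from about 0 to 0.15 N m, half of what the ring holds. I backed off 0.015 rad, let the knob rise and lock, opened the fingers and lifted clear.

**Last checks:**
- **Knob:** the bar's top is back at its starting height (z = 0.109 m). It has turned from about 36.5° to −13.8°, which is about 0.88 rad.
- **Outer ring:** its mark is at about 35° in the last picture, against 35.5 to 36.5° at the start. That is within about 0.02 rad, against the 0.07 allowed.
- **Contact:** the arm reads no contact force, and the fingertips are about 30 mm above the bar.
- **Pan, mug and pepper grinder:** I saw no contact with them on the way, but I did not measure their positions again at the end.

**What disagreed:**
- **Fingertips:** they are about 5 mm behind the TCP, not the 25 mm ahead given by `ctrl.finger_overhang`. Because of that, my first attempt to grip closed on air above the bar, with no contact. I measured the tips in the depth image and lowered the tool to suit.
- **Ring mark:** an early colour-threshold reading of the ring mark gave 30° and 38°, and the landmark network gave 39°. Sampling brightness around the ring showed these were errors from occlusion and stray pixels.

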